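# Cover the canister with its nested lids, then lift off only the outer lid

### The arm

A 7-joint arm with a two-finger parallel gripper is mounted at the origin on a cart in front of the work surface, level with it; the furniture and walls round the work are solid. World frame = base frame: x ahead of the robot, y to its left, z up, the work surface at z = 0. Lengths are in m, angles in rad, forces in N, time in s.
With the tool pointing down it reaches from about 0.425 to 0.875 m from the base axis. Payload 8.4 kg.
Tool frame: the origin (TCP) lies midway between the tips of the shut fingers; the grasp point (between the pads) lies 19 mm behind it; z points along the fingers, y is the line along which they close (so a half turn about z gives the same grasp; the last joint's range is limited). The gripper opens to 87 mm and grips with 3 to 60 N. Pads are 19 mm wide; open, the fingers measure 117 mm over their backs; the gripper's body (75 mm by 190 mm) begins 51 mm behind the grasp point.
Start: joints at [-1.272, 0.333, 0.04, 1.465, -0.013, 1.343, -0.059], TCP at [0.252, 0.599, 0.223] pointing down, gripper open.
Joint ranges: [-2.58, 2.58], [-0.38, 2.09], [-1.3, 1.39], [0.25, 2.4], [-1.5, 4.64], [0.08, 2.09], [-2.65, 2.65]. Speed limits (rad/s): [2.22, 2.22, 2.79, 2.79, 3.14, 3.14, 3.14].

### API

Orientations are given as [roll, pitch, yaw] about the fixed x, y, z axes, in that order (R = Rz(yaw) Ry(pitch) Rx(roll)).
In Python, from station import r gives the robot as it stands. Calls block until the motion is done:
- r.reach(position, orientation): joint-space move of the TCP to a pose.
- r.move_linear(position, vel=0.15, ori=None, f_stop=None): straight line of the TCP; ori=None keeps the orientation; vel is the mean speed in m/s. With f_stop (N) it stops when the force on the tool has changed by that much, and returns True; else False.
- r.goto_joints(angles): joint-space move.
- r.grip(opening): opening from 0.0 (shut) to 1.0 (fully open); the grip force is fixed at half the most; returns when the fingers have stopped.
- r.dwell(seconds).
- r.inverse_kinematics(position, orientation): joint angles nearest the present ones, or None.
- r.state(): the state.
- r.camera(name): name is "side" or "top" or "wrist"; returns the picture (400x640x3 uint8, red, green, blue); there is no depth.
- r.camera_model(name): a dict with "fx", "fy", "cx", "cy" (pixels), "world_from_camera" (4x4, takes a point from camera to world coordinates); the wrist camera has in their place "tool_from_camera" (4x4, takes a point from camera to tool coordinates, whose origin is the TCP and whose axes are the flange's). Camera axes: x right, y down, z forward; pixel columns grow to the right and rows downward; lengths in m; the calibration is good to about 2 mm. A picture is of the moment at which its call begins: read the wrist's pose just before it. camera_model takes no time and is no camera call.
A pose or a line that the arm cannot do raises r.IKError and nothing moves.
- r.close_job(): hands the job in; it is judged then, once.
The state is a dict: "clock": time; "joint_pos": joint angles; "dq": joint speeds; "joint_efforts": joint torques, N m; "position": TCP position; "tcp_rot": TCP orientation; "contact_force": force on the tool from outside, world axes, zero at the start; "moment": the same for the moment, N m; "grip_width": opening from 0.0 (shut) to 1.0 (fully open); "gripper_force": force on a finger pad.
Only numpy, scipy, OpenCV 4.12 (cv2) and the standard library are available. Lean on these libraries where they do the work, as an engineer would, in place of code of your own. Each camera call takes 0.05 s, during which the arm holds its last target. There are 200 camera calls.

### The job

The washed double lid of the open canister stands on the worktop, still nested: the inner lid's knob sticks up through the collar of the outer lid, so lifting by the knob carries both. Lower the two lids together onto the canister, without dropping them, until the inner lid sits flat in the mouth, and let go of the knob; then take the outer lid alone by its collar, lift it clear above the knob and finish still holding it there, level and still over the canister, so that I can dry its underside. The inner lid must stay seated and untouched while the outer lid is off it; leave the canister standing where it is and the other things alone.

Things in the scene. Friction and masses are not known exactly. Their poses are not given: they have to be found in the camera images.
- canister: open round white canister standing on the worktop, loose, 0.6 to 1.0 kg: 90 mm outer diameter, 80 mm high, mouth 81 mm wide, wall 4.5 mm. Origin at the centre of its underside, z up; rim at z = 80. Near it on the right a fixed coffee machine, over 0.3 m tall, stands behind x = 0.58 m between y = -0.45 and -0.1 m: travel in front of it.
- inner_lid: inner lid, 0.12 kg, round. Origin at the centre of its underside, z up. Plug 72 mm across, tapered foot, z = 0 to 10, enters the canister's mouth; flange 86 mm across, z = 10 to 14, rests on its rim; cone 25 mm across at its foot, z = 14 to 22; knob 18 mm across, top at z = 62, so 24 mm of it show above the collar. Seated, its origin is 70 mm above the canister's.
- outer_lid: outer lid, wooden, 0.13 to 0.2 kg, loose over the inner lid. Origin at the centre of its skirt's lower edge, z up. Skirt 108 mm outside, 99 inside, z = 0 to 16; top plate z = 16 to 20 with a 29 mm hole; collar 44 mm across round the hole up to z = 38. At the start both origins coincide on the worktop. Lifted by the knob it hangs on the flange, 2 mm lower; on the canister its origin is 68 mm above the canister's.
- knob_top (a point): centre of the top of the inner lid's knob
- collar_top (a point): centre of the collar's upper edge on the outer lid
- salt: glass salt shaker with a grey cap, 44 mm across, 90 mm tall; a loose bystander to leave alone; origin at the centre of its underside
- spoon: teaspoon lying flat, 130 mm long; a loose bystander to leave alone; origin at the centre of its underside
- mug: two-tone mug, 92 mm tall; a loose bystander to leave alone; origin at the centre of its underside
- honey: squat jar with a grey screw cap, 102 mm tall; a loose bystander to leave alone; origin at the centre of its underside
- pumpkin: small decorative pumpkin, 60 mm; a loose bystander to leave alone; origin at the centre of its underside
- spice: spice jar with a black cap, 41 mm across, 105 mm tall; a loose bystander to leave alone; origin at the centre of its underside

How it is judged:
By the outcome, as a careful person would: the job done as asked, in the order asked, and still so for the second after the job is handed in, while the arm keeps its last pose, push and grip.
It also fails if it takes over 59 s, if anything falls off the work surface, if the arm or the gripper's body presses on something with over 40 N, if the wrist force passes 120 N, or if a joint passes its speed limit or range.

## Working session

There is one attempt and no reset: what is moved stays moved. The work goes in short steps, each a Python script; the robot and the scene stay as the last script left them, time stands still between calls to the robot, and variables do not carry over. Pictures are saved under pics/ and viewed, at most 10 in all, crops included, and the job is handed in when it is done.

```bash
mkdir -p pics; python3 - <<'E'
from station import r
import cv2,numpy as np
for n in("top","side"):
    cv2.imwrite(f"pics/{n}0.png",r.camera(n)[:,:,::-1]); m=r.camera_model(n); print(n,m["fx"],m["fy"],m["cx"],m["cy"],np.round(m["world_from_camera"],4).tolist())
m=r.camera_model("wrist");print(m)
s=r.state();print(s["clock"],s["position"],s["tcp_rot"],s["contact_force"],s["grip_width"])
E
```

```text
top 410.3453690593093 410.3453690593093 319.50048551184597 203.13923464844413 [[-0.0176, -0.9935, 0.1125, 0.4139], [-0.9996, 0.0149, -0.0245, 0.0197], [0.0226, -0.1128, -0.9934, 1.3315], [0.0, 0.0, 0.0, 1.0]]
side 430.7970330176263 430.7970330176263 317.8931937715177 196.50524174223045 [[0.0377, -0.85, 0.5254, -0.32], [-0.9992, -0.0371, 0.0116, -0.0169], [0.0096, -0.5254, -0.8508, 1.479], [0.0, 0.0, 0.0, 1.0]]
{'fx': 349.61394289993007, 'fy': 349.61394289993007, 'cx': 323.6838523747647, 'cy': 201.14255902604145, 'tool_from_camera': array([[-4.19378797e-04, -9.63220502e-01, -2.68711905e-01,
         7.32639948e-02],
       [ 9.99999912e-01, -4.05385706e-04, -1.07561058e-04,
        -1.19020229e-03],
       [-5.32694880e-06, -2.68711926e-01,  9.63220588e-01,
        -1.62119509e-01],
       [ 0.00000000e+00,  0.00000000e+00,  0.00000000e+00,
         1.00000000e+00]])}
0.1 [0.25167427 0.59883155 0.22173404] [-3.14010678e+00  9.72486162e-05  2.74376628e+00] [ 0.59285636  0.20907304 -0.67148232] 0.9998123197870624
```

View pics/top0.png

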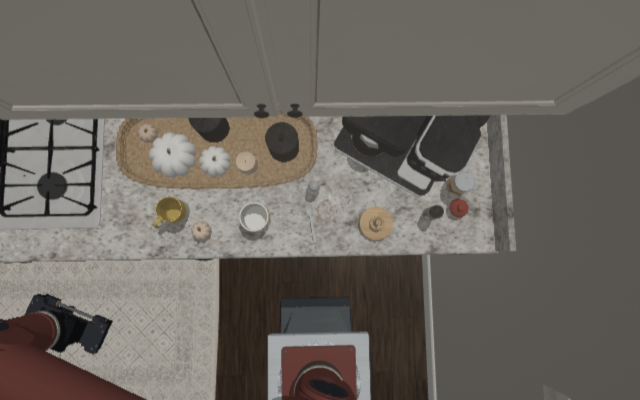

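View pics/side0.png

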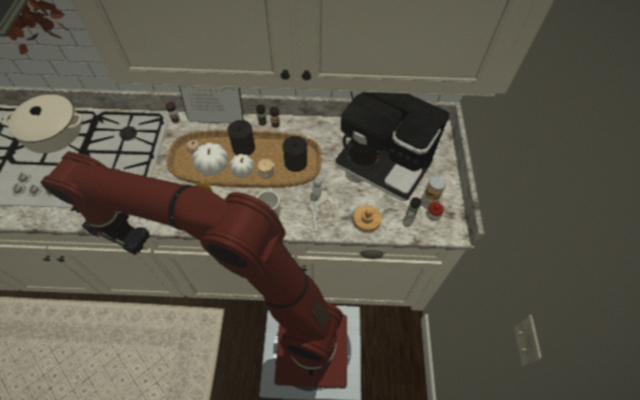

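The top view shows the nested lids at about (376,223), the canister at (254,219), the spoon at (312,228), salt at (313,187), mug at (170,210) and pumpkin at (201,231). The side view shows the lids at (367,217).

```bash
cat > h.py <<'E'
from station import r
import cv2,numpy as np
from scipy.spatial.transform import Rotation as R
def pose(n):
    m=r.camera_model(n)
    if n!="wrist": return m,np.array(m["world_from_camera"])
    s=r.state();T=np.eye(4);T[:3,:3]=R.from_euler("xyz",s["tcp_rot"]).as_matrix();T[:3,3]=s["position"]
    return m,T@m["tool_from_camera"]
def ray(mT,u,v,z):
    m,T=mT
    d=T[:3,:3]@[(u-m["cx"])/m["fx"],(v-m["cy"])/m["fy"],1]
    return T[:3,3]+d*(z-T[2,3])/d[2]
def proj(mT,p):
    m,T=mT
    q=T[:3,:3].T@(np.asarray(p)-T[:3,3]); return q[...,0]/q[2]*m["fx"]+m["cx"],q[1]/q[2]*m["fy"]+m["cy"]
E
python3 - <<'E'
from h import *
t=pose("top");s=pose("side")
for n,u,v,z in(("lidplate",376,224,.02),("can rim",254,216,.08),("salt",313,185,.09),("spoon",312,228,0),("mug",170,208,.092),("pump",201,231,.05),("spice",436,212,.105),("honey",458,208,.1)): print(n,ray(t,u,v,z).round(3))
print("side lid",ray(s,367,218,.02).round(3))
im=cv2.imread("pics/top0.png");cv2.imwrite("pics/topc.png",cv2.resize(im[160:260,150:310],None,fx=5,fy=5,interpolation=2)[:500])
for p in ([.52,-.15],[.53,.17]):
  for yaw in (-np.pi/2,0,np.pi/2,np.pi): print(p,yaw,r.inverse_kinematics([*p,.3],[np.pi,0,yaw]))
E
```

```text
lidplate [ 0.492 -0.193  0.02 ]
can rim [0.519 0.189 0.08 ]
salt [0.611 0.008 0.09 ]
spoon [0.484 0.013 0.   ]
mug [0.546 0.44  0.092]
pump [0.478 0.357 0.05 ]
spice [ 0.52  -0.362  0.105]
honey [ 0.532 -0.432  0.1  ]
side lid [ 0.492 -0.19   0.02 ]
[0.52, -0.15] -1.5707963267948966 None
[0.52, -0.15] 0 [-0.79681687  0.10023311  1.0883175   1.64788466 -0.08943915  1.44756914
 -1.27034434]
[0.52, -0.15] 1.5707963267948966 [-0.59499124  0.07985817  0.85607631  1.64236242 -0.06075255  1.44705356
  0.26701222]
[0.52, -0.15] 3.141592653589793 [-0.70608848  0.0883074   0.98163557  1.64560926 -0.07395542  1.4471613
  1.85367502]
[0.53, 0.17] -1.5707963267948966 [ 0.53493987  0.26366687 -1.10253677  1.53236268  0.2354946   1.49026472
  2.56900735]
[0.53, 0.17] 0 [-0.92407172  0.11179034  0.59027816  1.59890669 -0.0625893   1.44992713
 -1.8999254 ]
[0.53, 0.17] 1.5707963267948966 [-0.8784046   0.11031784  0.53910491  1.59699857 -0.05696442  1.45001595
 -0.33511126]
[0.53, 0.17] 3.141592653589793 [-0.73281474  0.10815794  0.37735692  1.59055787 -0.04007485  1.4505292
  1.21814595]
```

```bash
python3 - <<'E'
from h import *
O=[np.pi,0,np.pi]
r.reach([.50,.189,.28],O)
r.dwell(.3);w=pose("wrist");a=r.camera("wrist");print(w[1].round(4).tolist(),r.state()["clock"])
r.move_linear([.485,-.193,.24],vel=.2)
r.dwell(.3);w=pose("wrist");b=r.camera("wrist");print(w[1].round(4).tolist(),r.state()["clock"])
np.savez("w1.npz",a=a,b=b)
cv2.imwrite("pics/wc1.png",a[:,:,::-1]);cv2.imwrite("pics/wl1.png",b[:,:,::-1])
cv2.imwrite("pics/w1.png",np.hstack([a[:,120:520],b[:,120:520]])[:,:,::-1])
E
```

```text
[[-0.0003, 0.9633, 0.2685, 0.4262], [1.0, 0.0005, -0.0007, 0.1884], [-0.0008, 0.2685, -0.9633, 0.442], [0.0, 0.0, 0.0, 1.0]] 2.2083
[[0.0, 0.9632, 0.2687, 0.4113], [1.0, 0.0001, -0.0005, -0.1938], [-0.0005, 0.2687, -0.9632, 0.4021], [0.0, 0.0, 0.0, 1.0]] 4.6333
```

View pics/w1.png

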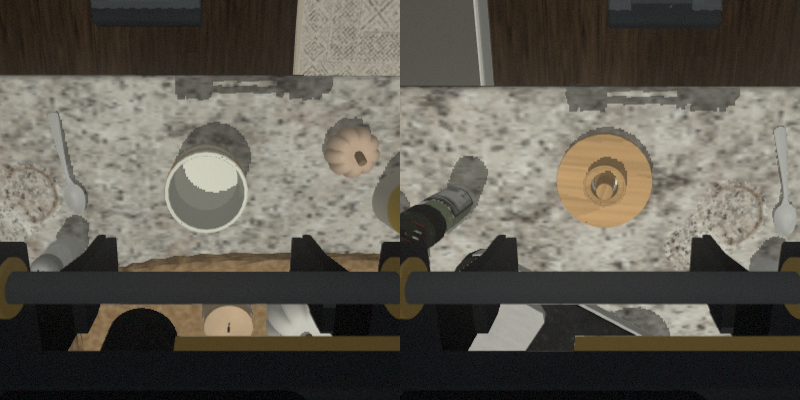

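The left half shows the canister rim centred at about (326,191) in full-image coordinates. The right half shows the outer lid's disc at about (325,180) with the knob at about (325,187). Next I fit both against the known geometry.

```bash
cat >> h.py <<'E'
from scipy.optimize import minimize
A=np.linspace(0,2*np.pi,120)
def circ(mT,x,y,z,rad):
    m,T=mT;P=np.c_[x+rad*np.cos(A),y+rad*np.sin(A),0*A+z]
    q=(P-T[:3,3])@T[:3,:3]
    return np.c_[q[:,0]/q[:,2]*m["fx"]+m["cx"],q[:,1]/q[:,2]*m["fy"]+m["cy"]]
def fit(im,mT,x0,circles):
    """fit x,y of concentric (z,r) circles to strong gradients; returns x,y,score, rivals"""
    g=cv2.GaussianBlur(im,(0,0),1.2).astype(np.float32)
    G=np.max(np.hypot(cv2.Sobel(g,-1,1,0),cv2.Sobel(g,-1,0,1)),axis=2) ; G=np.minimum(G,150)
    def f(p): 
        c=np.vstack([circ(mT,p[0],p[1],z,q) for z,q in circles]).astype(np.float32)
        return -cv2.remap(G,c[:,0],c[:,1],1).mean()
    best=min(((f([x0[0]+i*.0015,x0[1]+j*.0015]),i,j) for i in range(-10,11) for j in range(-10,11)))
    s=minimize(f,[x0[0]+best[1]*.0015,x0[1]+best[2]*.0015],method="Nelder-Mead",options=dict(initial_simplex=np.array([[0,0],[.001,0],[0,.001]])+[x0[0]+best[1]*.0015,x0[1]+best[2]*.0015]))
    return s.x,-s.fun
def draw(im,mT,p,circles):
    o=im[:,:,::-1].copy()
    for z,q in circles: cv2.polylines(o,[(circ(mT,*p,z,q)*16).round().astype(np.int32)],True,(0,0,255),1,cv2.LINE_AA,4)
    return o
E
python3 - <<'E'
from h import *
d=np.load("w1.npz");m=r.camera_model("wrist")
Ta=np.array([[-0.0003, 0.9633, 0.2685, 0.4262], [1.0, 0.0005, -0.0007, 0.1884], [-0.0008, 0.2685, -0.9633, 0.442],[0,0,0,1]])
Tb=np.array([[0.0, 0.9632, 0.2687, 0.4113], [1.0, 0.0001, -0.0005, -0.1938], [-0.0005, 0.2687, -0.9632, 0.4021],[0,0,0,1]])
C=[(.08,.045),(.08,.0405)];L=[(.02,.054)];K=[(.038,.022)];N=[(.062,.009)]
pc,sc=fit(d["a"],(m,Ta),[.519,.189],C);print("can",pc,sc)
pl,sl=fit(d["b"],(m,Tb),[.492,-.193],L);print("lid",pl,sl)
for X in(K,N):print(fit(d["b"],(m,Tb),pl,X))
print(fit(d["a"],(m,Ta),pc,[(.08,.045)]),fit(d["a"],(m,Ta),pc,[(.08,.0405)]))
o=np.hstack([draw(d["a"],(m,Ta),pc,C)[120:260,250:400],draw(d["b"],(m,Tb),pl,L+K+N)[110:250,250:400]])
cv2.imwrite("pics/f1.png",cv2.resize(o,None,fx=2.6,fy=2.6,interpolation=2))
E
```

```text
can [0.51834265 0.19061182] 116.22732543945312
lid [ 0.49634051 -0.1939475 ] 106.38387298583984
(array([ 0.48670477, -0.19100016]), np.float64(93.38267517089844))
(array([ 0.48376038, -0.1915571 ]), np.float64(101.24838256835938))
(array([0.51837644, 0.19064461]), np.float64(117.24263000488281)) (array([0.51746245, 0.19061124]), np.float64(115.63317108154297))
```

View pics/f1.png

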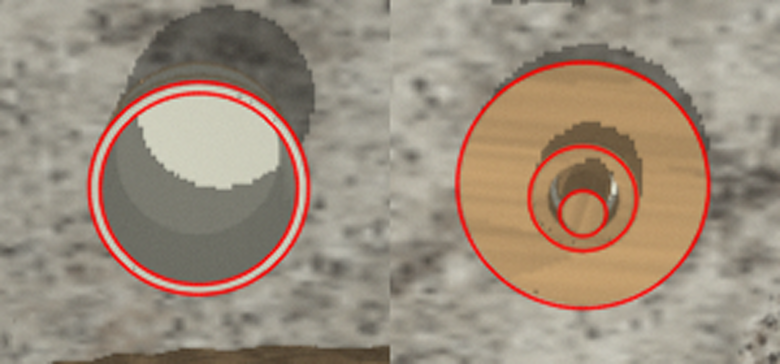

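The overlays match: the canister rim, lid disc, collar and knob circles all lie on their image edges. I grasp the knob and lift.

```bash
python3 - <<'E'
from h import *
def st(t):
    s=r.state();print(t,round(s["clock"],2),np.round(s["position"],4),np.round(s["tcp_rot"],3),np.round(s["contact_force"],2),round(s["grip_width"],3),s["gripper_force"])
x,y=.4963,-.1939
r.move_linear([x,y,.12],vel=.15)
print(r.move_linear([x,y,.043],vel=.06,f_stop=6));st("down")
r.grip(0);st("grip")
r.move_linear([x,y,.073],vel=.04);r.dwell(.3);st("lift")
r.move_linear([x,y,.19],vel=.1);st("up")
r.move_linear([.5183,.1906,.19],vel=.12);r.dwell(.4);st("over")
w=pose("wrist");a=r.camera("wrist");b=r.camera("side");np.savez("w2.npz",a=a,T=w[1],b=b)
t=r.camera("top")
o=np.hstack([a[:,120:520],cv2.resize(b[140:260,200:320],(400,400),interpolation=2)])
cv2.imwrite("pics/w2.png",o[:,:,::-1])
E
```

```text
False
down 7.02 [ 0.4966 -0.194   0.0434] [-3.142e+00  1.000e-03 -3.142e+00] [-0.81 -0.31 -0.06] 1.002 0.0
grip 8.15 [ 0.4962 -0.1939  0.0429] [-3.142 -0.     3.142] [-0.02 -0.65 -1.8 ] 0.196 29.963282346725464
lift 9.35 [ 0.4962 -0.1939  0.0728] [-3.142 -0.     3.142] [-0.41 -0.43 -3.29] 0.198 29.95867520570755
up 10.67 [ 0.4959 -0.1938  0.1893] [ 3.142e+00 -1.000e-03 -3.142e+00] [-0.22 -0.34 -2.38] 0.194 29.958613514900208
over 14.43 [0.5183 0.1906 0.19  ] [3.142 0.    3.142] [ 0.03  1.34 -2.92] 0.196 29.958700239658356
```

View pics/w2.png

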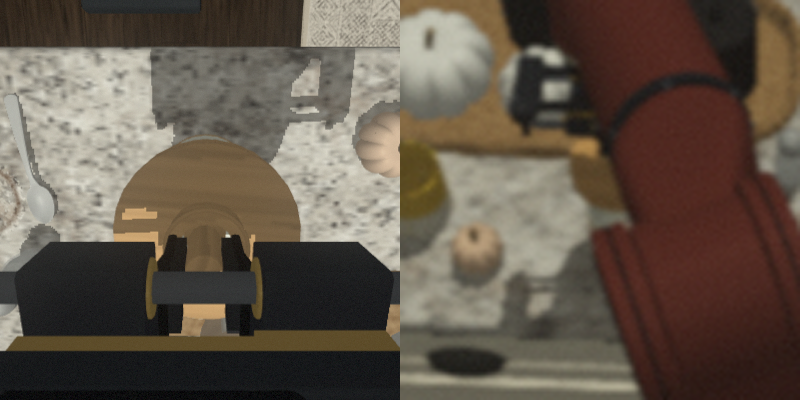

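The lids hang from the closed fingers, with the disc spanning about u = 233 to 421 in full-image coordinates and centred under the fingers. I check the disc's offset from its visible arc, then lower.

```bash
python3 - <<'E'
import h;from h import *
def st(t):
    s=r.state();print(t,round(s["clock"],2),np.round(s["position"],4),np.round(s["tcp_rot"],3),np.round(s["contact_force"],2),np.round(s["moment"],2),round(s["grip_width"],3),round(s["gripper_force"],1))
d=np.load("w2.npz");m=r.camera_model("wrist")
h.A=np.linspace(np.pi*.6,np.pi*1.4,80)
for z in(.163,.165,.167):print(z,fit(d["a"],(m,d["T"]),[.5183,.1906],[(z,.054)]))
E
```

```text
0.163 (array([0.51745494, 0.19100086]), np.float64(111.0838623046875))
0.165 (array([0.51750391, 0.19105501]), np.float64(103.88420104980469))
0.167 (array([0.51753839, 0.19103736]), np.float64(95.04833221435547))
```

```bash
python3 - <<'E'
from h import *
def st(t):
    s=r.state();print(t,round(s["clock"],2),np.round(s["position"],4),np.round(s["tcp_rot"],3),np.round(s["contact_force"],2),np.round(s["moment"],2),round(s["grip_width"],3),round(s["gripper_force"],1))
x,y=.5187,.1902
r.move_linear([x,y,.13],vel=.08);r.dwell(.3);st("pre")
print(r.move_linear([x,y,.111],vel=.015,f_stop=3));st("down")
E
```

```text
pre 15.78 [0.5189 0.1903 0.1303] [ 3.141  0.    -3.142] [-0.17  0.06 -3.78] [ 0.02 -0.    0.01] 0.193 30.0
True
down 16.83 [0.5185 0.1905 0.1124] [ 3.141 -0.    -3.141] [0.99 1.28 4.19] [ 0.17 -0.08  0.02] 0.192 30.0
```

Contact came at 0.112 m against 0.113 m expected when seated. I release and look.

```bash
python3 - <<'E'
from h import *
def st(t):
    s=r.state();print(t,round(s["clock"],2),np.round(s["position"],4),np.round(s["contact_force"],2),round(s["grip_width"],3))
r.grip(1.0);st("open")
r.move_linear([.5185,.1905,.16],vel=.06)
r.move_linear([.500,.1905,.30],vel=.15);r.dwell(.3);st("up")
w=pose("wrist");a=r.camera("wrist");np.savez("w3.npz",a=a,T=w[1])
C=[[(.088,.054)],[(.106,.022)],[(.132,.009)]];o=None
ps=[fit(a,w,[.5185,.1905],c) for c in C];print(ps)
o=draw(a,w,ps[0][0],sum(C,[]))
cv2.imwrite("pics/w3.png",cv2.resize(np.hstack([a[110:260,240:410,::-1],o[110:260,240:410]]),None,fx=2.3,fy=2.3,interpolation=2))
E
```

```text
open 18.14 [0.5178 0.1899 0.1116] [-0.08 -0.06  0.94] 1.0
up 20.49 [0.4999 0.1904 0.2995] [-0.09  0.27 -0.06] 0.997
[(array([0.51861139, 0.19023166]), np.float64(103.6142349243164)), (array([0.50893506, 0.19237183]), np.float64(87.27088165283203)), (array([0.50532753, 0.19135775]), np.float64(101.87007904052734))]
```

View pics/w3.png

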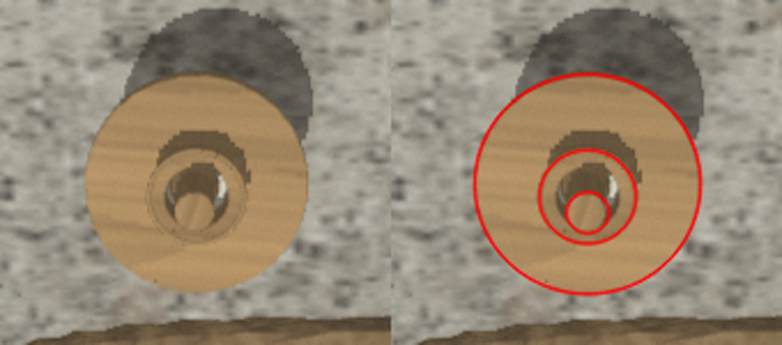

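The lids sit on the canister. The disc, collar and knob agree with the seated model to within a pixel or two. I check height and tilt by scoring the fit over z.

```bash
python3 - <<'E'
import h;from h import *
d=np.load("w3.npz");m=r.camera_model("wrist");w=(m,d["T"])
for z in(.078,.082,.085,.088,.091): p,s=fit(d["a"],w,[.5185,.1905],[(z,.054)]);print(z,p.round(4),round(s,1))
# knob: brighter top circle search near prediction only
g=d["a"]
for z in(.122,.127,.132):
  best=max((lambda q:(fit_s(q),q))(q) for q in []) if 0 else None
d1=np.load("w1.npz");Tb=np.array([[0.0, 0.9632, 0.2687, 0.4113], [1.0, 0.0001, -0.0005, -0.1938], [-0.0005, 0.2687, -0.9632, 0.4021],[0,0,0,1]])
for z in(.012,.016,.02,.024): p,s=fit(d1["b"],(m,Tb),[.496,-.194],[(z,.054)]);print("start",z,p.round(4),round(s,1))
E
```

```text
0.078 [0.5208 0.1905] 95.9
0.082 [0.52   0.1904] 104.8
0.085 [0.5192 0.1904] 106.6
0.088 [0.5186 0.1902] 103.6
0.091 [0.5182 0.19  ] 95.6
start 0.012 [ 0.4977 -0.1937] 114.2
start 0.016 [ 0.497  -0.1937] 115.5
start 0.02 [ 0.4963 -0.194 ] 106.4
start 0.024 [ 0.496  -0.1942] 91.6
```

```bash
python3 - <<'E'
from h import *
def st(t):
    s=r.state();print(t,round(s["clock"],2),np.round(s["position"],4),np.round(s["tcp_rot"],3),np.round(s["contact_force"],2),np.round(s["moment"],2),round(s["grip_width"],3),round(s["gripper_force"],1))
x,y=.5189,.1904
r.move_linear([x,y,.16],vel=.15)
r.dwell(.3);st("above")
print(r.move_linear([x,y,.0908],vel=.05,f_stop=4));r.dwell(.2);st("down")
r.grip(0);r.dwell(.3);st("grip")
E
```

```text
above 21.93 [0.5191 0.1905 0.1605] [-3.141e+00 -1.000e-03 -3.142e+00] [-0.57 -0.26  0.18] [ 0.02 -0.01 -0.01] 0.999 0.0
False
down 23.67 [0.519  0.1905 0.091 ] [-3.141e+00 -2.000e-03 -3.142e+00] [ 0.27 -0.03 -0.52] [-0.02  0.02 -0.02] 1.0 0.0
grip 24.77 [0.5189 0.1905 0.0908] [-3.141e+00 -2.000e-03 -3.141e+00] [ 0.76  0.38 -0.65] [ 0.17 -0.01  0.07] 0.496 30.0
```

```bash
python3 - <<'E'
from h import *
def st(t):
    s=r.state();print(t,round(s["clock"],2),np.round(s["position"],4),np.round(s["tcp_rot"],3),np.round(s["contact_force"],2),np.round(s["moment"],2),round(s["grip_width"],3),round(s["gripper_force"],1))
x,y=.5189,.1904
r.move_linear([x,y,.101],vel=.02);r.dwell(.3);st("10mm")
if abs(r.state()["contact_force"][2])<4:
    r.move_linear([x,y,.186],vel=.04);r.dwell(.5);st("up")
w=pose("wrist");a=r.camera("wrist");t=r.camera("top");b=r.camera("side");np.savez("w4.npz",a=a,T=w[1])
o=np.hstack([a[:,120:520],np.vstack([cv2.resize(t[180:260,200:320],(400,267),interpolation=2)[:200],cv2.resize(b[170:230,220:340],(400,200),interpolation=2)])])
cv2.imwrite("pics/w4.png",o[:,:,::-1])
E
```

```text
10mm 25.73 [0.5188 0.1904 0.1009] [-3.140e+00 -2.000e-03 -3.142e+00] [-0.35  0.16 -1.97] [ 0.02  0.01 -0.06] 0.5 30.0
up 28.51 [0.5189 0.1904 0.186 ] [-3.141e+00 -2.000e-03 -3.142e+00] [-0.01  1.18 -0.97] [-0.01 -0.   -0.  ] 0.498 30.0
```

View pics/w4.png

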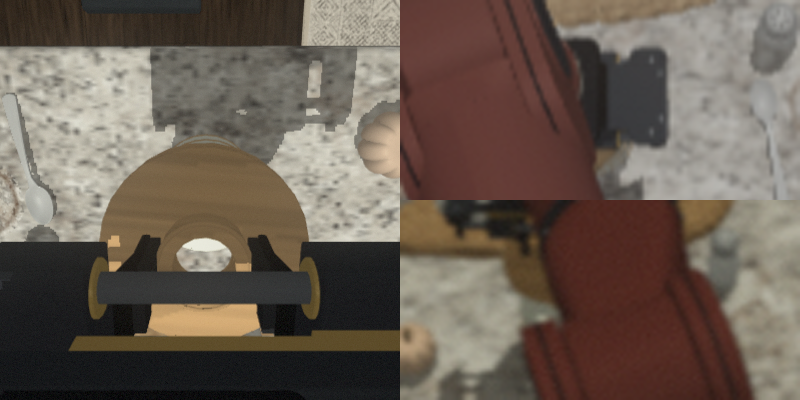

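The outer lid is up at the fingers, and the knob is no longer in the hole at about (325,255). The hole shows a white part and a speckled part. I zoom in with the predicted seated flange (z = 0.084) and canister rim overlaid.

```bash
python3 - <<'E'
from h import *
d=np.load("w4.npz");m=r.camera_model("wrist");w=(m,d["T"])
o=draw(d["a"],w,[.5189,.1904],[(.084,.043)]); o2=draw(d["a"],w,[.5189,.1904],[(.08,.045),(.132,.009)])
c=np.vstack([np.hstack([q[220:320,280:375] for q in(d["a"][:,:,::-1],o)]),np.hstack([q[125:175,270:365] for q in(d["a"][:,:,::-1],o2)])])
cv2.imwrite("pics/z4.png",cv2.resize(c,None,fx=4,fy=4,interpolation=2))
E
```

```text
(no output)
```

View pics/z4.png

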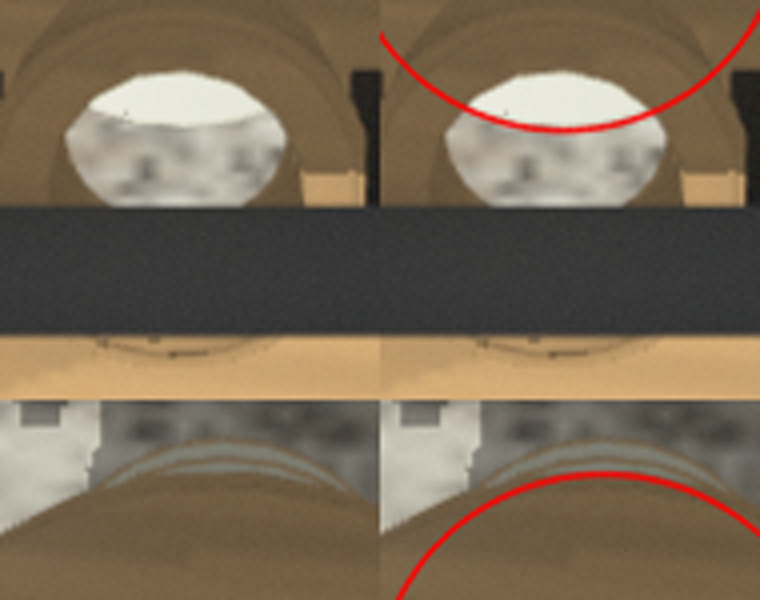

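The flange edge in the hole matches the seated prediction within about a pixel, so the inner lid stayed seated. One numeric levelness check on the held lid, then hand in.

```bash
python3 - <<'E'
import h;from h import *
d=np.load("w4.npz");w=(r.camera_model("wrist"),d["T"])
h.A=np.linspace(np.pi*.65,np.pi*1.35,80)
p,s=fit(d["a"],w,[.5189,.1904],[(.183,.054)]);print(p,s)
st=r.state();print(st["clock"],np.abs(st["dq"]).max(),st["grip_width"])
if np.hypot(*(p-[.5189,.1904]))<.0035: print(r.close_job())
E
```

```text
[0.51779506 0.18927117] 94.08479309082031
28.6583 0.0012939234854814857 0.5010807855053994
the job is handed in; nothing more can be done
None
```

The job is handed in at about 29 s: the camera check shows the inner lid seated in the canister's mouth, and the gripper is holding the outer lid still by its collar over the canister, about 30 mm clear of the knob by the stated dimensions and level as far as the tool orientation and disc fit show.

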